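Switch on the gated battery isolator

TASK

Switch the red battery isolator on by pushing only: with the fingertips push its red knob from the start of the L-shaped slot along to the corner, then round it and along the second leg until it is fully home at the far end, beside the green mark. Push gently without ramming it against the stops, do not pinch the knob, and leave the blue isolator's knob and everything else on the bench where it is.

Things in the scene. Friction and masses are not known exactly. Their poses are not given: they have to be found in the camera images.
- red_isolator: Fixed dark switch box with white top plate, 150 (x) x 130 (y) x 53 (z) mm. Origin: centre of its underside; x along the slot's first leg (roughly away from the robot), y along the second, z up. The plate's flat top is 53 mm above the origin. Slot 12 mm wide, 8 mm deep; middle line from (-30,-25) mm by the corner (30,-25) to the end (30,25).
- slot_start (a point): Start of the slot's middle line (OFF end, beside a grey mark), on the top plate of the red isolator; axes as the red isolator.
- slot_corner (a point): Corner of the slot's middle line, on the top plate of the red isolator, 60 mm from the start; axes as the red isolator.
- slot_end (a point): End of the slot's middle line (ON end, beside the green mark), on the top plate of the red isolator, 50 mm from the corner; axes as the red isolator.
- red_knob_top (a point): Centre of the top of the red knob: an upright cylinder, 26 mm in diameter, 36 mm tall, its underside 6 mm and its top 42 mm above the top plate, on a 9 mm pin through the slot. It never tilts and cannot come out of the slot. Axes as the red isolator.
- red_along (a joint): How far the red knob has gone along the first leg (the red isolator's +x), m: 0 at the slot's start, 0.060 at the corner (solid stop). About 2.5 N of dry friction (plus 8 N s/m of drag); it stays where it is left. It starts somewhere from 0 to 0.020.
- red_across (a joint): How far the red knob has gone along the second leg (the red isolator's +y), m: 0 in the first leg, 0.050 at the slot's end (solid stop). Friction as red_along. The pin has up to 2.5 mm of play towards the inside of the L, so this can pass 0.0025 only when red_along is above about 0.0575.
- blue_isolator: Bystander: another fixed switch box of the same size, shape and slot, with a blue knob. Origin: centre of its underside, axes as for the red one. It and the red one may change places on the bench.
- blue_knob_top (a point): Centre of the top of the blue knob (same size as the red one), at the start of its slot; to be left alone.
- capacitor: Bystander: blue can capacitor standing between the isolators, 30 mm in diameter, 50 mm tall. Origin: centre of its underside.
- multimeter: Bystander: yellow hand multimeter lying flat, 150 (x) x 75 (y) x 35 mm, the dial adding 11 mm. Origin: centre of its underside.
- spray_can: Bystander: blue spray can, 58 mm in diameter, 150 mm tall. Origin: centre of its underside.
- solder_spool: Bystander: aluminium-coloured spool standing on end, 60 mm in diameter, 45 mm tall. Origin: centre of its underside.
- parts_tray: Bystander: open green tray, 100 (x) x 140 (y) x 30 mm. Origin: centre of its underside.
- screwdriver: Bystander: screwdriver with orange handle lying along its x axis, 180 mm long, about 30 mm high. Origin: below its middle.
There are look-alikes about, which are no part of the job. Leave any yellow look-alike of the red_isolator alone.

How it is judged:
On the way, in this order (a step that is already met when the one before it is completed fails the run):
1. the red knob is at the corner of the slot, not yet along the second leg (value of joint red_along above 0.056 m and value of joint red_across below 0.012 m).
2. the red knob is at the far end of the second leg (value of joint red_along above 0.056 m and value of joint red_across above 0.046 m), for 0.2 s.
At the end, for the whole second after the job is handed in: the red knob rests within 4 mm of the slot's far end (past the corner and along the whole second leg), with the blue knob where it was (all of step 2 and velocity of joint red_across between -0.005 and 0.005 m/s and distance of blue_knob_top from where it was at the start of the episode below 0.006 m); the robot touches nothing.
It fails at once if the red knob is pinched or rammed, or its box is pressed hard: the fingers press on them with more than 35 N (contact force between the fingers and red_isolator above 35 N).
It fails at once if the blue knob is moved by more than 6 mm (distance of blue_knob_top from where it was at the start of the episode above 0.006 m).
It fails at once if another thing on the bench is moved or lifted by more than 15 mm (distance of any of capacitor, multimeter, spray_can, solder_spool, parts_tray, screwdriver from where it was at the start of the episode above 0.015 m).
It also fails if it takes over 40 s, if anything falls off the work surface, if the arm or the gripper's body presses on something with over 40 N, if the wrist force passes 120 N, or if a joint passes its speed limit or range.

ROBOT

A 7-joint arm with a two-finger parallel gripper is mounted at the origin on the work surface. World frame = base frame: x ahead of the robot, y to its left, z up, the work surface at z = 0. Lengths are in m, angles in rad, forces in N, time in s.
With the tool pointing down it reaches from about 0.4 to 0.85 m from the base axis. Payload 10.4 kg.
Tool frame: the origin (TCP) lies between the finger pads; the fingertips stand r.nose_length ahead of it and the grasp point (between the pads) lies 6 mm ahead of it (r.nose_length is the distance from the TCP to the fingertips, in m); z points along the fingers, x is the direction in which the jaws open and shut, and the axes are right-handed (so a half turn about z gives the same grasp; the last joint's range is limited). The gripper opens to 87 mm and grips with 3 to 60 N. Pads are 19 mm wide; open, the fingers measure 117 mm over their backs; the gripper's body (75 mm by 190 mm) begins 51 mm behind the grasp point.
Start: joints at [-1.196, 0.332, -0.065, 1.46, 0.022, 1.35, -0.088], TCP at [0.242, 0.576, 0.248] pointing down, gripper open.
Joint ranges: [-2.6, 2.6], [-0.5, 2.12], [-1.47, 1.34], [0.16, 2.42], [-1.27, 4.41], [0.06, 2.06], [-2.6, 2.6]. Speed limits (rad/s): [2.22, 2.22, 2.79, 2.79, 3.14, 3.14, 3.14].

INTERFACE

Orientations are given as a unit quaternion [x, y, z, w].
In Python, from bench import r gives the robot as it stands. The module is installed in compiled form; this text tells all that it offers.
- The arm moves only by the shell command python3 -m creep 'ROWS' [OPENING] [FORCE]. ROWS is JSON, a list of rows, each an object of numbers: "x", "y", "z": the shift along the world's x, y, z in m; "spin": the turn about the world's z in degrees. In form: [{"x": .., "y": .., "z": .., "spin": ..}, ...]. A call has 1 to 12 rows; each row is the pose to reach, as a shift and turn from the pose commanded when the call began; what a row does not reach only later rows make up. A row lasts 1/8 s, in which the tool goes at most 62.5 mm and 10.7 degrees, less where a joint would pass 70% of its speed; a pose out of reach is approached as far as the arm can. A call with a gripper value outside its range is refused whole. OPENING is the finger opening in m, from 0 to 0.087, set as the call begins (- or left out, the last holds). The fingers move at their own pace and stop on an object; FORCE is the grip in N (left out, the last holds). Time passes only in rows, so rows that repeat a pose let the fingers close. It gives the time, the measured TCP pose, the force and the opening at its end, in the units of the state.
- r.read_state(): the state, without advancing time (a new reading comes with each control period).
- r.camera(name): name is "side" or "top"; returns a dict with "pixels" (400x640x3 uint8, blue, green, red), "z_map" (400x640 float32, m along the optical axis (not along the pixel's ray), 0 where there is no reading), "K" (3x3 intrinsics, pixels), "k1" (the pictures are not rectified: a ray, as slopes to the right and down, at radius r is drawn at 1 + k1 r^2 times it, then the intrinsics apply), "R" (3x3) and "t" (3): a world point X has camera coordinates R X + t. Camera axes: x right, y down, z forward; pixel columns grow to the right and rows downward; lengths in m; the calibration is good to about 2 mm. A picture is of the moment at which its call begins.
- r.close_job(): hands the job in, once; it reports no verdict.
The state is a dict: "time": time; "joint_positions": joint angles; "joint_vel": joint speeds; "joint_torque": joint torques, N m; "ee_pos": TCP position; "eef_rot": TCP orientation; "ft_force": force on the tool from outside, world axes, zero at the start; "torque": the same for the moment, N m; "width": finger opening in m.
Only numpy, scipy, OpenCV 4.12 (cv2) and the standard library are available. Lean on these libraries where they do the work, as an engineer would, in place of code of your own. Each camera call takes 0.05 s, during which the arm holds its last target. There are 200 camera calls.

## Working session

There is one attempt and no reset: what is moved stays moved. The work goes in short steps, Python scripts to look and compute and a shell command to move; the robot and the scene stay as the last step left them, time stands still between calls to the robot, and variables do not carry over. Pictures are saved under pics/ and viewed, about 8 in all and at most 12, crops included, and the job is handed in when it is done.

```bash
mkdir -p pics; cat > h.py <<'E'
import numpy as np,cv2
from bench import r
def ray(c,u,v):
    K=c["K"];a=np.array([(u-K[0,2])/K[0,0],(v-K[1,2])/K[1,1]]);s=a.copy()
    for _ in range(20): s=a/(1+c["k1"]*(s@s))
    R=np.array(c["R"]);o=-R.T@np.array(c["t"]);return o,R.T@np.array([s[0],s[1],1.])
def onplane(c,u,v,z):
    o,d=ray(c,u,v);return o+d*(z-o[2])/d[2]
def proj(c,X):
    p=np.array(c["R"])@X+c["t"];s=p[:2]/p[2];s=s*(1+c["k1"]*(s@s));return c["K"][0,0]*s[0]+c["K"][0,2],c["K"][1,1]*s[1]+c["K"][1,2]
def at(c,u,v):
    o,d=ray(c,u,v);return o+d*c["z_map"][int(v),int(u)]
E
python3 - <<'E'
from h import *
for n in("top","side"):
    c=r.camera(n);cv2.imwrite(f"pics/{n}0.png",c["pixels"]);print(n,c["K"],c["k1"],c["R"],c["t"])
s=r.read_state();print(s,r.nose_length)
E
```

```text
top [[420.25835912   0.         319.22497155]
 [  0.         420.25835912 198.97480623]
 [  0.           0.           1.        ]] -0.03541444027526583 [[-0.02738034 -0.99947918 -0.01707854]
 [-0.98984423  0.02949263 -0.13906322]
 [ 0.13949449  0.0130975  -0.99013622]] [0.01775134 0.52374724 1.29784753]
side [[518.92518656   0.         323.1401981 ]
 [  0.         518.92518656 192.45356951]
 [  0.           0.           1.        ]] 0.006222106577755752 [[ 8.34421522e-01  5.51126588e-01  4.54856011e-04]
 [ 2.91288420e-01 -4.40318129e-01 -8.49276752e-01]
 [-4.67858717e-01  7.08787295e-01 -5.27947717e-01]] [-0.45198827 -0.05479074  1.76292693]
{'time': 0.1, 'joint_positions': array([-1.19555557,  0.33278989, -0.06469451,  1.46086808,  0.02158221,
        1.34992319, -0.08850461]), 'joint_vel': array([-3.00457615e-04, -2.23313075e-03,  6.64657264e-04, -1.79534026e-03,
        8.74228996e-05,  1.56385967e-05,  3.85254715e-04]), 'joint_torque': array([ 2.33560422e-04, -6.24541926e+01,  2.38630828e-02, -3.90718532e+01,
       -6.13969518e-02,  3.64821951e-02,  4.40275358e-05]), 'ee_pos': array([0.24201648, 0.57588456, 0.24684007]), 'eef_rot': array([ 8.32893384e-01,  5.53433097e-01, -5.26114472e-04,  3.76521756e-04]), 'ft_force': array([0.33667264, 0.79214469, 0.37450744]), 'torque': array([ 0.01056338, -0.06744449,  0.01316781]), 'width': 0.08741618223943189} 0.025
```

View pics/top0.png

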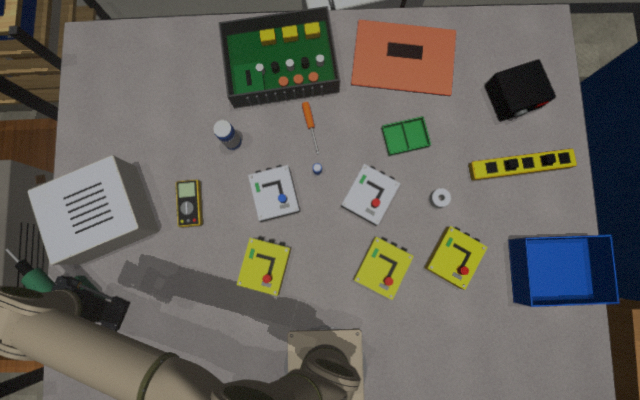

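View pics/side0.png

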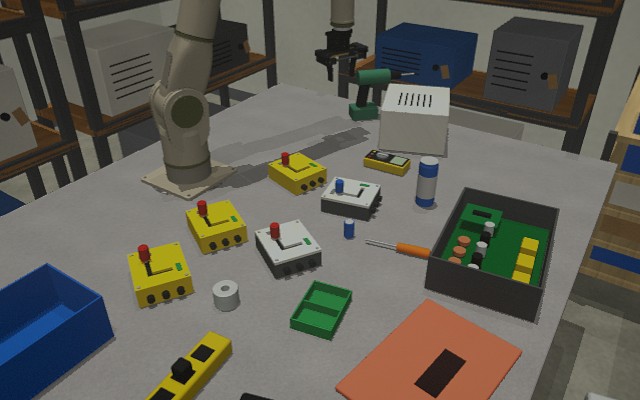

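The top view shows red knobs on the white box (375,203) and on three yellow boxes (267,279), (388,281) and (463,270). The blue knob is at (283,199). The side view puts the white box's red knob at (275,232). I choose the white-plated one, and will check it in a crop while measuring.

```bash
cat >> h.py <<'E'
def box(c,u0,v0):
    p=c["pixels"].astype(int);h=cv2.cvtColor(c["pixels"],cv2.COLOR_BGR2HSV)
    return p,h
def knob(c,uv,w=25,z=.095):
    h=cv2.cvtColor(c["pixels"],cv2.COLOR_BGR2HSV);m=(((h[...,0]<8)|(h[...,0]>172))&(h[...,1]>130)&(h[...,2]>60)).astype(np.uint8)
    k=np.zeros_like(m);u,v=map(int,uv);k[v-w:v+w,u-w:u+w]=1;return m&k
E
python3 - <<'E'
from h import *
c=r.camera("top");p=c["pixels"]
h=cv2.cvtColor(p,cv2.COLOR_BGR2HSV)
print(h[170:236:6,345:402:6,2]);print(h[170:236:6,345:402:6,1])
m=np.zeros((400,640),np.uint8)
V,U=np.nonzero(c["z_map"]>0)
P=np.zeros((400,640,3))
for v in range(150,240):
    for u in range(330,415): P[v,u]=at(c,u,v)
white=(h[...,2]>150)&(h[...,1]<40)
sel=white&(abs(P[...,2]-.053)<.012);m[sel]=255
m=cv2.morphologyEx(m,cv2.MORPH_OPEN,np.ones((3,3)))
cs,_=cv2.findContours(m,cv2.RETR_EXTERNAL,cv2.CHAIN_APPROX_NONE);k=max(cs,key=cv2.contourArea)
W=np.array([onplane(c,*q[0],.053)[:2] for q in k],np.float32)
print("rect",cv2.minAreaRect(W*1000),"z",np.median(P[sel][:,2]))
for n,uv in(("top",(375,203)),("side",(275,232))):
    c=r.camera(n);mm=knob(c,uv);v,u=np.nonzero(mm)
    print(n,len(u),u.min(),u.max(),v.min(),v.max(),u.mean(),v.mean())
    Q=np.array([at(c,a,b) for a,b in zip(u,v)]);t=Q[:,2]>.09
    print(Q[t].mean(0),t.sum(),Q[:,2].max(), onplane(c,u[t].mean(),v[t].mean(),.095))
    x,y=uv;cr=c["pixels"][y-45:y+40,x-45:x+45];cv2.imwrite(f"pics/{n}c.png",cv2.resize(cr,None,fx=4,fy=4,interpolation=2))
a=cv2.imread("pics/topc.png");b=cv2.imread("pics/sidec.png");cv2.imwrite("pics/crop.png",np.hstack([a,b]))
E
```

```text
[[131 129 132 172 172 157 109 132 132 128]
 [131 129 150 137 174 170 171 152 124 130]
 [131 133 171 154  58 170 174 170 173 141]
 [131 168 172 174 169 129  71 171 171 124]
 [134 172 172 171 173 170 107 172 166 131]
 [171 173 172 170 172 162 167 173 127 135]
 [150 171 173 171 166 120 174 160 130 129]
 [127  78 170 172 124 163 172 128 129 130]
 [133 136 123  66 171 171 152 131 127 129]
 [133 134 135 138 118  86 129 130 131 131]
 [132 131 131 129 133 128 129 129 134 131]]
[[ 14  12  12   7   7   3  21  15  14  14]
 [ 14  10   2 128  10   9   6   5  10  16]
 [ 16  13   7  33  13   9   7   8   9   5]
 [ 16   9   9  10   8   4  11   7  10  10]
 [ 11   9   7   6   9   8  10   9   9  14]
 [ 10   7   6   8   7 183   8  10  12  15]
 [  7   7   9  10   3 164   7   6  16  14]
 [ 10  16   8   6   2   6   6  12  18  18]
 [ 13  15  12  19   7   9   8  16  16  16]
 [ 12  11  17  17  17   6  16  12  14  16]
 [ 15  19  12  16  15  12  18  18  13  14]]
rect ((534.5698852539062, -159.43150329589844), (129.4423828125, 148.2262420654297), 59.22355270385742) z 0.05313989879038039
top 52 372 379 198 206 375.3076923076923 202.15384615384616
[ 0.50219973 -0.16830751  0.0955575 ] 44 0.10234795753561698 [ 0.5022686  -0.16837566  0.095     ]
side 123 270 278 223 238 274.2845528455285 229.8861788617886
[ 0.50272801 -0.17293286  0.09526606] 50 0.0999661548457671 [ 0.50250048 -0.17266481  0.095     ]
```

View pics/crop.png

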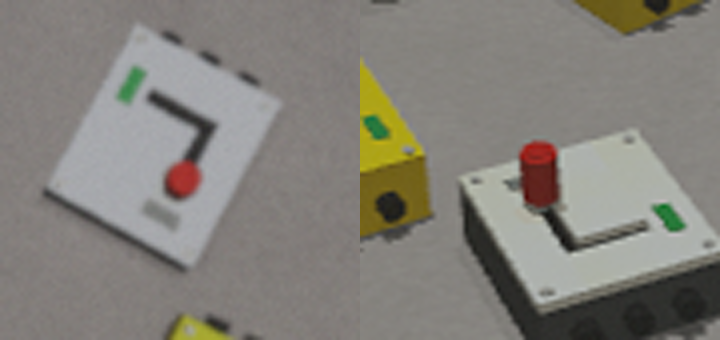

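Confirmed: it is the white plate, with the red knob near the grey mark, about 8 mm along. Box x points at -30.8° in world axes. With the fingers closed and tool x at 59.2°, I need a spin of -8°. I'll transit high first.

```bash
python3 -m creep '[{"x":0.028,"y":-0.053,"z":0,"spin":-1},{"x":0.056,"y":-0.106,"z":0,"spin":-2},{"x":0.084,"y":-0.159,"z":0,"spin":-3},{"x":0.112,"y":-0.212,"z":0,"spin":-4},{"x":0.14,"y":-0.265,"z":0,"spin":-5},{"x":0.168,"y":-0.318,"z":0,"spin":-6},{"x":0.19,"y":-0.374,"z":0,"spin":-7},{"x":0.2,"y":-0.432,"z":0,"spin":-8},{"x":0.204,"y":-0.49,"z":0,"spin":-8},{"x":0.208,"y":-0.548,"z":0,"spin":-8},{"x":0.212,"y":-0.606,"z":0,"spin":-8},{"x":0.216,"y":-0.66,"z":0,"spin":-8}]' 0 10
```

```text
time: 1.75
ee_pos: [0.4579, -0.0858, 0.2478]
eef_rot: [0.87, 0.494, 0.0, -0.0]
ft_force: [0.6, 0.3, 0.5]
width: 0.0003
```

```bash
python3 -m creep '[{"x":0.006,"y":-0.04,"z":0},{"x":0.006,"y":-0.063,"z":-0.02},{"x":0.006,"y":-0.063,"z":-0.06},{"x":0.006,"y":-0.063,"z":-0.1},{"x":0.006,"y":-0.063,"z":-0.135},{"x":0.006,"y":-0.063,"z":-0.15},{"x":0.006,"y":-0.063,"z":-0.15},{"x":0.006,"y":-0.063,"z":-0.15}]'
python3 - <<'E'
from h import *
for n,uv in(("top",(375,200)),("side",(275,225))):
    c=r.camera(n);x,y=uv;cr=c["pixels"][y-50:y+50,x-50:x+50];cv2.imwrite(f"pics/{n}d.png",cv2.resize(cr,None,fx=4,fy=4,interpolation=2))
a=cv2.imread("pics/topd.png");b=cv2.imread("pics/sided.png");cv2.imwrite("pics/crop2.png",np.hstack([a,b]))
s=r.read_state();print(s["ee_pos"],s["eef_rot"],s["ft_force"])
E
```

```text
[ 0.4576578  -0.0897544   0.24796123] [8.71468300e-01 4.90451362e-01 1.73233483e-04 6.58000170e-04] [-0.29071889  0.56084137 -0.27469159]invalid input at $[0]: expected keys x, y, z, spin
```

View pics/crop2.png

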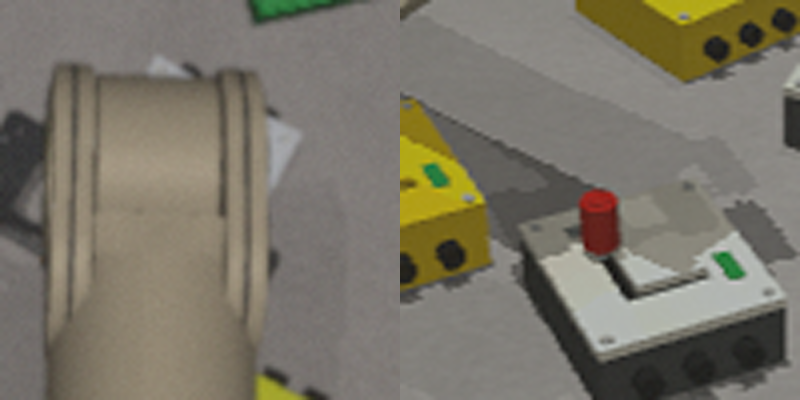

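The move was refused (spin key missing), so the arm hasn't descended. The top view is blocked by the arm, and the side view shows the red knob clearly at crop (600,220). Retrying.

```bash
python3 -m creep '[{"x":0.006,"y":-0.04,"z":0,"spin":0},{"x":0.006,"y":-0.063,"z":-0.02,"spin":0},{"x":0.006,"y":-0.063,"z":-0.06,"spin":0},{"x":0.006,"y":-0.063,"z":-0.1,"spin":0},{"x":0.006,"y":-0.063,"z":-0.135,"spin":0},{"x":0.006,"y":-0.063,"z":-0.15,"spin":0},{"x":0.006,"y":-0.063,"z":-0.15,"spin":0},{"x":0.006,"y":-0.063,"z":-0.15,"spin":0}]'
python3 - <<'E'
from h import *
for n,uv in(("side",(275,225)),):
    c=r.camera(n);x,y=uv;cr=c["pixels"][y-60:y+50,x-60:x+60];cv2.imwrite(f"pics/e.png",cv2.resize(cr,None,fx=4,fy=4,interpolation=2))
s=r.read_state();print(s["ee_pos"],s["eef_rot"],s["ft_force"])
E
```

```text
time: 2.85
ee_pos: [0.465, -0.1469, 0.0988]
eef_rot: [0.869, 0.494, 0.001, 0.0]
ft_force: [-0.2, -0.4, 0.5]
width: 0.0006
[ 0.46502348 -0.14690169  0.0988665 ] [8.69462778e-01 4.93997235e-01 9.87524650e-04 4.84685721e-04] [-0.25262079 -0.08199211  1.179032  ]
```

View pics/e.png

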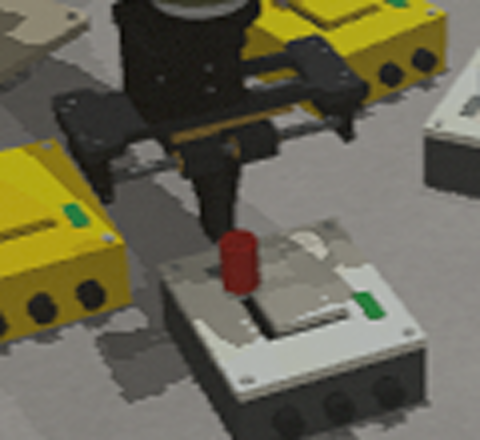

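The fingers stand right behind the knob at crop (240,262), with the gripper aligned to the box. I'll push along box x in 5 mm rows.

```bash
python3 -m creep '[{"x":0.0043,"y":-0.0026,"z":0,"spin":0},{"x":0.0086,"y":-0.0051,"z":0,"spin":0},{"x":0.0129,"y":-0.0077,"z":0,"spin":0},{"x":0.0172,"y":-0.0102,"z":0,"spin":0},{"x":0.0215,"y":-0.0128,"z":0,"spin":0},{"x":0.0258,"y":-0.0154,"z":0,"spin":0},{"x":0.0301,"y":-0.0179,"z":0,"spin":0},{"x":0.0344,"y":-0.0205,"z":0,"spin":0},{"x":0.0387,"y":-0.023,"z":0,"spin":0},{"x":0.043,"y":-0.0256,"z":0,"spin":0},{"x":0.0473,"y":-0.0282,"z":0,"spin":0},{"x":0.0515,"y":-0.0307,"z":0,"spin":0}]'
cat > m.py <<'E'
from h import *
C=np.array([.5346,-.1594]);a=np.radians(-30.8);X=np.array([np.cos(a),np.sin(a)]);Y=np.array([-X[1],X[0]])
c=r.camera("side");m=knob(c,(275,235),40)
n,l,st,ce=cv2.connectedComponentsWithStats(m);i=1+st[1:,4].argmax();v,u=np.nonzero(l==i)
Q=np.array([at(c,p,q) for p,q in zip(u,v)]);t=abs(Q[:,2]-.095)<.005
k=onplane(c,u[t].mean(),v[t].mean(),.095);d=k[:2]-C
s=r.read_state();e=s["ee_pos"][:2]-C;f=s["ft_force"][:2]
print("knob along,across",d@X+.03,d@Y+.025,t.sum(),"tcp box",e@X,e@Y,"force box",f@X,f@Y,s["ee_pos"],s["time"])
E
python3 m.py
```

```text
time: 4.4
ee_pos: [0.5158, -0.1777, 0.0975]
eef_rot: [0.869, 0.494, -0.0, -0.0]
ft_force: [-2.2, 0.0, 0.7]
width: 0.0006
knob along,across 0.04692274448184094 -0.0023191469065875943 56 tcp box -0.006267259669058838 -0.025287404623340008 force box -2.090093896506138 -0.16739343098918236 [ 0.51626844 -0.17791176  0.09758254] 4.45
```

```bash
python3 -m creep '[{"x":0.0034,"y":-0.002,"z":0,"spin":0},{"x":0.0060,"y":-0.0036,"z":0,"spin":0},{"x":0.0077,"y":-0.0046,"z":0,"spin":0},{"x":0.0094,"y":-0.0056,"z":0,"spin":0},{"x":0.0094,"y":-0.0056,"z":0,"spin":0},{"x":0.0094,"y":-0.0056,"z":0,"spin":0}]'; python3 m.py
python3 -m creep '[{"x":0.0009,"y":-0.0005,"z":0,"spin":0},{"x":0.0009,"y":-0.0005,"z":0,"spin":0}]'; python3 m.py
```

```text
time: 5.2
ee_pos: [0.5251, -0.1832, 0.0976]
eef_rot: [0.869, 0.494, 0.0, 0.0]
ft_force: [-1.8, -0.1, -0.0]
width: 0.0002
knob along,across 0.05899436104422777 -0.0033490684622985156 60 tcp box 0.003983723866601866 -0.02528518273589531 force box -1.527355291292083 -0.025441913408192428 [ 0.52507476 -0.1831588   0.09761138] 5.25
time: 5.5
ee_pos: [0.5259, -0.1836, 0.0976]
eef_rot: [0.869, 0.494, -0.0, -0.0]
ft_force: [-3.1, 0.8, 0.2]
width: 0.0007
knob along,across 0.05950890659691775 -0.00341876708908145 60 tcp box 0.0048616669364198875 -0.02524326113010407 force box -2.277117201155043 -0.15789327849009235 [ 0.52585035 -0.18357233  0.09755963] 5.55
```

Still at friction level, so I'll continue in 1 mm steps, watching the force.

```bash
for i in 1; do python3 -m creep '[{"x":0.0009,"y":-0.0005,"z":0,"spin":0},{"x":0.0009,"y":-0.0005,"z":0,"spin":0}]'; python3 m.py
python3 -m creep '[{"x":0.0009,"y":-0.0005,"z":0,"spin":0},{"x":0.0009,"y":-0.0005,"z":0,"spin":0}]'; python3 m.py;done
```

```text
time: 5.8
ee_pos: [0.5268, -0.1841, 0.0976]
eef_rot: [0.869, 0.494, 0.0, -0.0]
ft_force: [-2.3, 0.3, -0.3]
width: 0.0005
knob along,across 0.06119240055292112 -0.0024479770014784984 61 tcp box 0.006002602862730324 -0.025222879081020676 force box -2.453500326623281 -1.7258460423120765 [ 0.5268408  -0.18413903  0.09758687] 5.85
time: 6.1
ee_pos: [0.5275, -0.1845, 0.0975]
eef_rot: [0.869, 0.494, -0.0, -0.0]
ft_force: [-4.0, 1.2, 2.5]
width: 0.0006
knob along,across 0.061058435375379486 -0.0023137453755178103 60 tcp box 0.006811573187156602 -0.02519949507098876 force box -3.8399753245842603 -1.4612839710699934 [ 0.52754765 -0.18453317  0.09755923] 6.15
```

```bash
python3 -m creep '[{"x":0.0009,"y":-0.0005,"z":0,"spin":0},{"x":0.0009,"y":-0.0005,"z":0,"spin":0}]'; python3 m.py
```

```text
time: 6.4
ee_pos: [0.5281, -0.1848, 0.0975]
eef_rot: [0.869, 0.494, -0.0, -0.001]
ft_force: [-7.4, 2.6, 3.9]
width: 0.0004
knob along,across 0.061093243176186696 -0.0028208921737472026 63 tcp box 0.007365687185470949 -0.025153770418137777 force box -7.432920664752226 -0.23728986784823494 [ 0.52804702 -0.18477763  0.09748231] 6.45
```

The force rise to 7 N with the knob no longer moving shows it is at the corner stop. Now I'll back off, go round, and come in behind it for the second leg.

```bash
python3 -m creep '[{"x":-0.0065,"y":0.0038,"z":0,"spin":0},{"x":-0.0129,"y":0.0077,"z":0,"spin":0},{"x":-0.0129,"y":0.0077,"z":0,"spin":0},{"x":-0.027,"y":-0.0159,"z":0,"spin":0},{"x":-0.0411,"y":-0.0395,"z":0,"spin":0},{"x":-0.0411,"y":-0.0395,"z":0,"spin":0},{"x":-0.025,"y":-0.0492,"z":0,"spin":0},{"x":-0.0088,"y":-0.0588,"z":0,"spin":0},{"x":-0.0088,"y":-0.0588,"z":0,"spin":0},{"x":-0.0088,"y":-0.0588,"z":0,"spin":0}]'; python3 m.py
python3 - <<'E'
from h import *
c=r.camera("side");x,y=275,225;cr=c["pixels"][y-60:y+50,x-60:x+60];cv2.imwrite(f"pics/f.png",cv2.resize(cr,None,fx=4,fy=4,interpolation=2))
E
```

```text
time: 7.7
ee_pos: [0.5195, -0.2433, 0.0974]
eef_rot: [0.869, 0.494, -0.0, -0.0]
ft_force: [0.5, 0.4, -0.1]
width: 0.0001
knob along,across 0.060334250896245945 -0.002814129701857366 51 tcp box 0.029931882343031957 -0.07983021200593085 force box 0.4587526785592022 0.17368212445042583 [ 0.5194338  -0.24329736  0.0974508 ] 7.75
```

View pics/f.png

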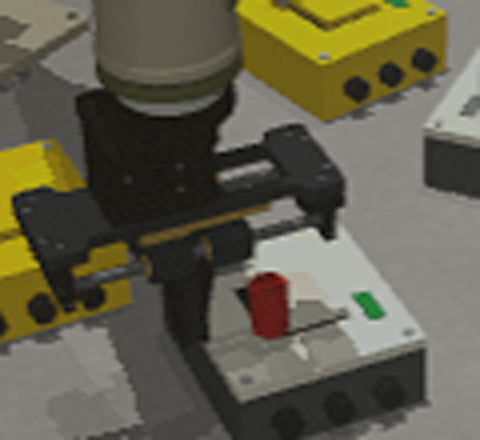

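The knob (crop 270,305) is at the corner and the fingers stand beside it at (190,310), in line with the second leg. Pushing along box y.

```bash
python3 -m creep '[{"x":0.0026,"y":0.0043,"z":0,"spin":0},{"x":0.0051,"y":0.0086,"z":0,"spin":0},{"x":0.0077,"y":0.0129,"z":0,"spin":0},{"x":0.0102,"y":0.0172,"z":0,"spin":0},{"x":0.0128,"y":0.0215,"z":0,"spin":0},{"x":0.0154,"y":0.0258,"z":0,"spin":0},{"x":0.0169,"y":0.0284,"z":0,"spin":0},{"x":0.0169,"y":0.0284,"z":0,"spin":0}]'; python3 m.py
```

```text
time: 8.8
ee_pos: [0.5366, -0.2157, 0.0976]
eef_rot: [0.869, 0.494, -0.0, 0.0]
ft_force: [-0.5, -1.4, 0.6]
width: 0.0007
knob along,across 0.0630850673891093 -0.0002644204399541404 47 tcp box 0.030527174568462184 -0.047344325792772146 force box 0.21802527200786712 -0.10610578309782744 [ 0.53657929 -0.2156981   0.0975551 ] 8.85
```

```bash
python3 -m creep '[{"x":0.0015,"y":0.0026,"z":0,"spin":0},{"x":0.0031,"y":0.0052,"z":0,"spin":0},{"x":0.0051,"y":0.0086,"z":0,"spin":0},{"x":0.0051,"y":0.0086,"z":0,"spin":0}]'; python3 m.py
```

```text
time: 9.35
ee_pos: [0.5421, -0.2064, 0.0975]
eef_rot: [0.869, 0.494, 0.0, -0.0]
ft_force: [-0.3, -1.0, 0.5]
width: 0.0005
knob along,across 0.06293650858035205 0.009892260400640795 46 tcp box 0.030523575150849597 -0.03667412873876297 force box 0.1761939090231444 -0.12830008929021489 [ 0.5420398  -0.20653098  0.09758151] 9.4
```

It moves freely past the corner. About 37 mm remains, so I'll do 28 mm now.

```bash
python3 -m creep '[{"x":0.0020,"y":0.0034,"z":0,"spin":0},{"x":0.0041,"y":0.0069,"z":0,"spin":0},{"x":0.0061,"y":0.0103,"z":0,"spin":0},{"x":0.0082,"y":0.0137,"z":0,"spin":0},{"x":0.0102,"y":0.0172,"z":0,"spin":0},{"x":0.0123,"y":0.0206,"z":0,"spin":0},{"x":0.0143,"y":0.024,"z":0,"spin":0},{"x":0.0143,"y":0.024,"z":0,"spin":0}]'; python3 m.py
```

```text
time: 10.4
ee_pos: [0.5564, -0.1824, 0.0976]
eef_rot: [0.869, 0.494, 0.0, -0.0]
ft_force: [-0.6, -1.8, -1.1]
width: 0.0005
knob along,across 0.06403925252104106 0.037235021554973685 46 tcp box 0.030477999806021523 -0.008677364916451085 force box -0.07773572521949777 -0.7545385701122228 [ 0.5563362  -0.18245955  0.09760959] 10.45
```

```bash
python3 -m creep '[{"x":0.0010,"y":0.0017,"z":0,"spin":0},{"x":0.0020,"y":0.0034,"z":0,"spin":0},{"x":0.0031,"y":0.0052,"z":0,"spin":0},{"x":0.0031,"y":0.0052,"z":0,"spin":0}]'; python3 m.py;python3 -m creep '[{"x":0.0005,"y":0.0009,"z":0,"spin":0},{"x":0.0005,"y":0.0009,"z":0,"spin":0}]'; python3 m.py
```

```text
time: 10.95
ee_pos: [0.5593, -0.1775, 0.0976]
eef_rot: [0.869, 0.494, 0.0, -0.0]
ft_force: [-0.2, -1.9, -0.9]
width: 0.0004
knob along,across 0.06401525456762691 0.042865872128495824 40 tcp box 0.030502903410127485 -0.0029360214657209996 force box 0.1728818964608026 -1.8728628519171377 [ 0.5592974  -0.17754072  0.09757662] 11.0
time: 11.25
ee_pos: [0.5597, -0.1768, 0.0976]
eef_rot: [0.869, 0.494, 0.0, 0.0]
ft_force: [-1.3, -2.4, -0.4]
width: 0.0003
knob along,across 0.06332690398681208 0.04464236262108022 39 tcp box 0.030480788301655116 -0.0020659070653920595 force box 0.05440509900241029 -1.737077071433567 [ 0.55972394 -0.176782    0.09759815] 11.3
```

```bash
python3 -m creep '[{"x":0.0005,"y":0.0009,"z":0,"spin":0},{"x":0.0005,"y":0.0009,"z":0,"spin":0}]'; python3 m.py
```

```text
time: 11.55
ee_pos: [0.5603, -0.1758, 0.0976]
eef_rot: [0.869, 0.494, 0.0, -0.0]
ft_force: [-0.8, -2.2, -0.4]
width: 0.0005
knob along,across 0.06371793889025038 0.044687281459577774 39 tcp box 0.03045502793998482 -0.0009665188905544544 force box 0.29721119798003387 -1.725212059065969 [ 0.56026475 -0.17582448  0.09759201] 11.6
```

Still friction only. Two more 1 mm steps with a check on each.

```bash
python3 -m creep '[{"x":0.0005,"y":0.0009,"z":0,"spin":0},{"x":0.0005,"y":0.0009,"z":0,"spin":0}]'; python3 m.py;  python3 -m creep '[{"x":0.0005,"y":0.0009,"z":0,"spin":0},{"x":0.0005,"y":0.0009,"z":0,"spin":0}]'; python3 m.py
```

```text
time: 11.85
ee_pos: [0.5608, -0.1749, 0.0976]
eef_rot: [0.869, 0.494, 0.0, -0.0]
ft_force: [-0.1, -2.6, -1.1]
width: 0.0007
knob along,across 0.06547818620993585 0.04540479465880564 42 tcp box 0.03042434757745338 9.571429049889456e-05 force box 0.8376892504392907 -1.8561093507176714 [ 0.5607823  -0.17489636  0.09758678] 11.9
time: 12.15
ee_pos: [0.5613, -0.174, 0.0976]
eef_rot: [0.869, 0.494, 0.0, -0.0]
ft_force: [-0.0, -3.1, -0.8]
width: 0.0003
knob along,across 0.06375687242162194 0.047266915362750656 44 tcp box 0.030397454412118153 0.0011173567730448383 force box 0.9608832139437679 -2.462713071188651 [ 0.56128233 -0.17400503  0.09758983] 12.2
```

```bash
python3 -m creep '[{"x":0.0005,"y":0.0009,"z":0,"spin":0},{"x":0.0005,"y":0.0009,"z":0,"spin":0}]'; python3 m.py;  python3 -m creep '[{"x":0.0005,"y":0.0009,"z":0,"spin":0},{"x":0.0005,"y":0.0009,"z":0,"spin":0}]'; python3 m.py
```

```text
time: 12.45
ee_pos: [0.5617, -0.1731, 0.0976]
eef_rot: [0.869, 0.494, 0.0, -0.0]
ft_force: [-1.0, -3.5, -0.3]
width: 0.0006
knob along,across 0.0636436766399083 0.048004209438561755 42 tcp box 0.03037293924191446 0.0021358463646446763 force box 0.7688113716145143 -1.7690014731721853 [ 0.56178278 -0.17311764  0.09758325] 12.5
time: 12.75
ee_pos: [0.5621, -0.1725, 0.0976]
eef_rot: [0.869, 0.494, -0.0, 0.0]
ft_force: [-1.2, -3.4, -1.5]
width: 0.0007
knob along,across 0.06398389312639076 0.04752213867966953 42 tcp box 0.030367843081269618 0.002868362124016115 force box 0.5120559128907246 -3.527099538882988 [ 0.56215348 -0.17248583  0.09758755] 12.8
```

```bash
python3 -m creep '[{"x":0.0005,"y":0.0009,"z":0,"spin":0},{"x":0.0005,"y":0.0009,"z":0,"spin":0}]'; python3 m.py;
```

```text
time: 13.05
ee_pos: [0.5623, -0.1721, 0.0975]
eef_rot: [0.87, 0.494, -0.0, 0.0]
ft_force: [-1.9, -5.2, -1.2]
width: 0.0008
knob along,across 0.06388537617140967 0.04902102901297778 36 tcp box 0.030325772330507587 0.0032789929530447587 force box 0.4465989836884281 -5.742828313525539 [ 0.56232761 -0.17211157  0.09753211] 13.1
```

```bash
python3 -m creep '[{"x":0.0005,"y":0.0008,"z":0,"spin":0},{"x":0.0005,"y":0.0008,"z":0,"spin":0},{"x":0.0005,"y":0.0008,"z":0,"spin":0}]'; python3 m.py;
```

```text
time: 13.48
ee_pos: [0.5625, -0.1719, 0.0975]
eef_rot: [0.87, 0.493, -0.001, 0.0]
ft_force: [-3.4, -6.2, -0.2]
width: 0.0004
knob along,across 0.0633031108589146 0.049580926154056945 35 tcp box 0.030333491514869335 0.0035515069135542148 force box 0.7819418961910034 -7.2314726751340865 [ 0.56247378 -0.17188145  0.0974765 ] 13.525
```

The knob is at the end stop (7 N, no further motion). Backing off along -box y, then up and clear of the top camera's view.

```bash
python3 -m creep '[{"x":-0.005,"y":-0.0084,"z":0,"spin":0},{"x":-0.0128,"y":-0.0215,"z":0,"spin":0},{"x":-0.0128,"y":-0.0215,"z":0.03,"spin":0},{"x":-0.0128,"y":-0.0215,"z":0.08,"spin":0},{"x":-0.0128,"y":-0.0215,"z":0.13,"spin":0},{"x":-0.0128,"y":-0.05,"z":0.15,"spin":0},{"x":-0.02,"y":-0.1,"z":0.15,"spin":0},{"x":-0.04,"y":-0.15,"z":0.15,"spin":0},{"x":-0.06,"y":-0.2,"z":0.15,"spin":0},{"x":-0.08,"y":-0.25,"z":0.15,"spin":0},{"x":-0.08,"y":-0.25,"z":0.15,"spin":0},{"x":-0.08,"y":-0.25,"z":0.15,"spin":0}]'; python3 m.py
python3 - <<'E'
from h import *
a=r.camera("top")["pixels"][100:310,160:500];b=r.camera("side")["pixels"][120:330,120:460]
cv2.imwrite("pics/g.png",np.vstack([cv2.resize(q,None,fx=1.4,fy=1.4,interpolation=2) for q in(a,b)]))
E
```

```text
time: 15.02
ee_pos: [0.4831, -0.4205, 0.2474]
eef_rot: [0.87, 0.494, 0.0, -0.0]
ft_force: [0.7, 0.5, -0.1]
width: 0.0003
knob along,across 0.06105159757329402 0.04773319164717324 52 tcp box 0.0896100663896458 -0.2495383613255523 force box -0.21058598949342644 0.7513312795488283 [ 0.48379712 -0.41962764  0.24744755] 15.075
```

View pics/g.png

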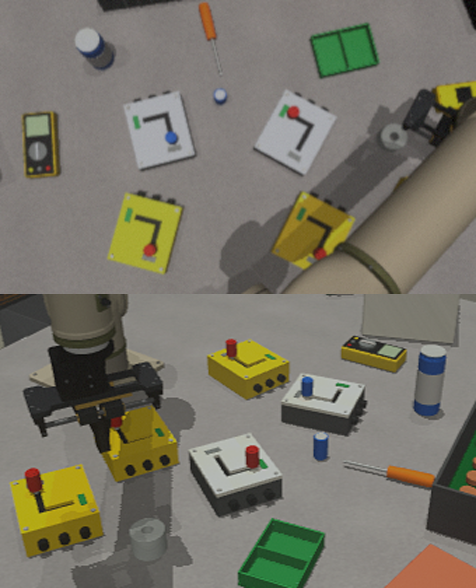

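The red knob (293,112 in the top half) sits at the slot's far end by the green mark. The blue knob (172,138) and the other things look undisturbed, and the gripper is clear.

```bash
python3 -c "
from bench import r
print(r.close_job())"
```

```text
the job is handed in; nothing more can be done
None
```

The red isolator's knob is pushed fully home beside the green mark, and the job is handed in; no verdict was reported. With closed fingertips I pushed the knob to the corner, went round it, and pushed along the second leg to the end. At both stops the measured force was about 7 N, and I backed off there.

- **Red knob:** after backing off, the side camera measured it at 61 mm along and 48 mm across. That camera had been reading about 2.5 mm low across, so the true position is close to the 50 mm end.
- **Everything else:** the last pictures show the blue knob and the other objects in place by eye. I did not measure them again. The arm is clear at 0.25 m height, and the force reading is near zero.
- **What failed or disagreed:** one early move was refused for a missing "spin" value and moved nothing. The side camera read up to 5 mm too far along the first leg while the fingers covered part of the knob. I relied on the force and fingertip position at the stops instead.

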